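# Free the slide valve and hold the dosing unit's reset button

### The arm

A 6-joint arm with a two-finger parallel gripper is mounted at the origin on the work surface. World frame = base frame: x ahead of the robot, y to its left, z up, the work surface at z = 0. Lengths are in m, angles in degrees, forces in N, time in s.
With the tool pointing down it reaches from about 0.325 to 0.85 m from the base axis. Payload 15.5 kg.
Tool frame: the origin (TCP) lies midway between the tips of the shut fingers; the grasp point (between the pads) lies 19 mm behind it; z points along the fingers, y is the line along which they close (so a half turn about z gives the same grasp; the last joint's range is limited). The gripper opens to 91 mm and grips with 3 to 60 N. Pads are 32 mm wide; open, the fingers measure 118 mm over their backs; the gripper's body (76 mm by 178 mm) begins 60 mm behind the grasp point.
Start: joints at [-72.393, 28.281, 77.091, -0, 74.628, -5.472], TCP at [0.245, -0.575, 0.214] pointing down, gripper open.
Joint ranges: [-166.48, 166.48], [-47.26, 123.95], [12.59, 153.08], [-70.14, 250.14], [6.76, 159.57], [-176.63, 176.63]. Speed limits (degrees/s): [108.29, 108.29, 147.25, 172.46, 172.46, 172.46].

### API

Orientations are given as a 3x3 rotation matrix whose columns are the frame's x, y, z axes.
In Python, from bench import ctrl gives the robot as it stands. The module is installed in compiled form; this text tells all that it offers. Calls block until the motion is done:
- ctrl.goto(position, orientation): joint-space move of the TCP to a pose.
- ctrl.move_l(position, vel=0.15, ori=None, contact_N=None): straight line of the TCP; ori=None keeps the orientation; vel is the mean speed in m/s. With contact_N (N) it stops when the force on the tool has changed by that much, and returns True; else False.
- ctrl.movej(angles): joint-space move.
- ctrl.command_gripper(opening): opening from 0.0 (shut) to 1.0 (fully open); the grip force is fixed at half the most; returns when the fingers have stopped.
- ctrl.sleep(seconds).
- ctrl.ik(position, orientation): joint angles nearest the present ones, or None.
- ctrl.read_camera(name): name is "scene" or "top" or "wrist"; returns the picture (420x560x3 uint8, blue, green, red); there is no depth.
- ctrl.camera_params(name): a dict with "fx", "fy", "cx", "cy" (pixels), "D" ([k1, k2, p1, p2, k3] as OpenCV has them; the pictures are not rectified), "pose" (4x4, takes a point from camera to world coordinates); the wrist camera has in their place "T_tool_cam" (4x4, takes a point from camera to tool coordinates, whose origin is the TCP and whose axes are the flange's). Camera axes: x right, y up, looking along -z (the intrinsics and any distortion apply to the point x, -y, -z); pixel columns grow to the right and rows downward; lengths in m; the calibration is good to about 2 mm. A picture is of the moment at which its call begins: read the wrist's pose just before it. camera_params takes no time and is no camera call.
A pose or a line that the arm cannot do raises ctrl.MotionError and nothing moves.
- ctrl.sign_off(): hands the job in; it is judged then, once.
Readings, each from a call of its own:
- ctrl.current_t(): time.
- ctrl.current_q(): joint angles.
- ctrl.current_dq(): joint speeds.
- ctrl.current_effort(): joint torques, N m.
- ctrl.current_tool_pos(): TCP position.
- ctrl.current_eef_rot(): TCP orientation.
- ctrl.current_contact_force(): force on the tool from outside, world axes, zero at the start.
- ctrl.current_wrist_torque(): the same for the moment, N m.
- ctrl.current_grip_width(): opening from 0.0 (shut) to 1.0 (fully open).
- ctrl.current_grasp_force(): force on a finger pad.
Only numpy, scipy, OpenCV 4.12 (cv2) and the standard library are available. Lean on these libraries where they do the work, as an engineer would, in place of code of your own. Each camera call takes 0.05 s, during which the arm holds its last target. There are 200 camera calls.

### The job

Reset the titrator's dosing unit: pull the slide-valve knob on its front all the way out, then push it fully home again. Then take the stylus from its block, reach it through the round hole in the deck and hold the recessed reset button down; finish while still gripping the stylus and holding the button down with it, the valve still home. Don't shift or tip the beakers, bottles and other loose things around.

Things in the scene. Friction and masses are not known exactly. Their poses are not given: they have to be found in the camera images.
- unit: The fixed dosing unit, white. Its low deck is 110 (its x) by 190 mm (its y), top 70 mm above the bench; origin under the deck's centre on the bench. A tower 150 mm tall, 110 by 75 mm, stands beside the deck on its -y side (y -95 to -170 mm). The unit's x axis points away from its front face, which is at x = -55 mm and turned roughly to the robot; z up.
- valve (a joint): How far the slide-valve knob is pulled out, m: 0 fully home, 0.030 fully out (stops at both ends). It moves level, along the unit's -x when pulled. A detent in each end position: it snaps into the nearer end, and takes about 7 to 10 N to get over the middle either way.
- valve_grip (a point): Centre of the knob's grip, 45 mm above the bench, on the slide's axis, 35 mm in front of the front face when home (20 mm to the -y side of the deck's middle); moves with the knob. The grip is a level bare-metal cylinder 22 mm in diameter and 20 mm long along the unit's x, centred here; a 10 mm steel stem joins it to the face (15 mm gap between face and grip when home), and a disc 32 mm across and 4 mm thick closes its front end (10 to 14 mm in front of this point).
- reset_mouth (a point): Centre of the round reset hole's mouth in the deck's top, 70 mm above the bench, 50 mm to the unit's +y side of the deck's middle. The hole is 18 mm in diameter, straight down; the button's flat top is 25 mm below the mouth.
- reset_button (a joint): How far the recessed reset button (16 mm across, filling the hole) is pressed, m: 0 up, 0.005 fully down on its stop. It starts to move at about 1.5 N and takes 5 N to be fully down; it springs back up when let go.
- stylus: The stylus, 115 mm long and about 60 g, upright; origin at the centre of its lower tip, z along it to its top. A steel rod 8 mm in diameter (0 to 65 mm from the tip), a collar 26 mm across and 5 mm thick (65 to 70 mm), then a round grip 17 mm in diameter (70 to 115 mm, plain end).
- stylus_grip (a point): Middle of the stylus's grip, on its axis, 93 mm above its tip.
- holder: Fixed square aluminium block, 56 by 56 mm, 72 mm tall, origin under its centre. The stylus hangs in the 11 mm hole in the middle of its top, 69 mm deep, its collar resting on the top: lift it 65 mm straight up to free it.
- deck_beaker: Clear plastic beaker, 54 mm across, 55 mm tall, standing on the dosing unit's deck; origin at the centre of its underside. Leave it alone.
- beaker: Glass beaker on the bench, 60 mm across, 75 mm tall; origin at the centre of its underside. Leave it alone.
- jar: White plastic jar, 60 mm across, 85 mm tall; origin at the centre of its underside. Leave it alone.
- wash_bottle: White bottle, 64 mm across, 140 mm tall; origin at the centre of its underside. Leave it alone.
- amber_bottle: Amber glass bottle, 68 mm across, 160 mm tall; origin at the centre of its underside. Leave it alone.
- mug_cup: White plastic cup, 66 mm across, 60 mm tall; origin at the centre of its underside. Leave it alone.
Not all that is in view belongs to the job. There is more than one size of the stylus; the job needs the middle-sized.

How it is judged (in metres and radians):
On the way, in this order (a step that is already met when the one before it is completed fails the run):
1. the valve knob is pulled all the way out (value of joint valve above 0.026 m), for 0.1 s.
2. the valve knob is pushed fully home (value of joint valve below 0.004 m), for 0.1 s.
3. the reset button is held down with the gripped stylus (value of joint reset_button above 0.003 m and contact force between stylus and unit above 1.5 N and contact force between stylus and the fingers above 2 N and z of stylus in the frame of reset_mouth below -0.02 m and horizontal distance between stylus and reset_mouth below 0.01 m and angle between stylus's own z axis and vertical below 0.3 rad), for 0.3 s.
At the end, for the whole second after the job is handed in: The fingers grip the stylus (over 2 N), which stands upright within 0.3 rad with its tip in the reset hole, at least 20 mm below the mouth and within 10 mm of its axis, pressing (over 1.5 N) the button down by more than 3 of its 5 mm; the valve knob is within 4 mm of fully home (all of step 3 and value of joint valve below 0.004 m); the arm keeps its last pose, push and grip.
It fails at once if a beaker, bottle or other bystander is shifted by over 40 mm (distance of any of deck_beaker, beaker, jar, wash_bottle, amber_bottle, mug_cup from where it was at the start of the episode above 0.04 m).
It fails at once if a beaker, bottle or other bystander is tipped (angle between any of deck_beaker, beaker, jar, wash_bottle, amber_bottle, mug_cup's own z axis and vertical above 0.5 rad).
It also fails if it takes over 58 s, if anything falls off the work surface, if the arm or the gripper's body presses on something with over 40 N, if the wrist force passes 120 N, or if a joint passes its speed limit or range.

## Working session

There is one attempt and no reset: what is moved stays moved. The work goes in short steps, each a Python script; the robot and the scene stay as the last script left them, time stands still between calls to the robot, and variables do not carry over. Pictures are saved under pics/ and viewed, at most 10 in all, crops included, and the job is handed in when it is done.

```bash
mkdir -p pics
python3 - <<'E'
from bench import ctrl
import cv2
for n in ("scene","top","wrist"):
    cv2.imwrite(f"pics/{n}0.png",ctrl.read_camera(n))
    p=ctrl.camera_params(n); print(n,{k:(v.tolist() if hasattr(v,'tolist') else v) for k,v in p.items()})
E
```

```text
scene {'fx': 430.9883806941635, 'fy': 430.9883806941635, 'cx': 282.2157795608615, 'cy': 215.72592099387805, 'D': [0.030411183091516743, 0.0, 0.0, 0.0, 0.0], 'pose': [[-0.6341560130688219, -0.46090513922133197, 0.6208160788253002, 1.1744027585027992], [0.7731772169768086, -0.3848254020608599, 0.5040896756299367, 0.45992958977180365], [0.00656827501354055, 0.7996723470072367, 0.6004006955319793, 0.7119788087376953], [0.0, 0.0, 0.0, 1.0]]}
top {'fx': 412.8683160406047, 'fy': 412.8683160406047, 'cx': 287.2893697839445, 'cy': 210.534514104291, 'D': [-0.08500682131904423, 0.0, 0.0, 0.0, 0.0], 'pose': [[-0.014237455877407096, 0.9901832539450263, -0.13904825945325236, 0.414955491527401], [-0.9998958147075617, -0.013768364649137296, 0.0043349584992197895, -0.03949002435423749], [0.002377936172493866, 0.1390954914500412, 0.9902761178973425, 1.2977697451234589], [0.0, 0.0, 0.0, 1.0]]}
wrist {'fx': 293.22594896513505, 'fy': 293.22594896513505, 'cx': 279.0586514631692, 'cy': 212.05455917899295, 'D': [-0.02191873146633738, 0.0, 0.0, 0.0, 0.0], 'T_tool_cam': [[-0.00045735195735185946, 0.9664798145286064, 0.2567422032661075, 0.071295907153406], [0.9999998953681246, 0.00043954655144024256, 0.0001267381816136642, 0.0004854422348744558], [9.639744204913418e-06, 0.25674223436664495, -0.9664799144314876, -0.17039858285323958], [0.0, 0.0, 0.0, 1.0]]}
```

View pics/top0.png

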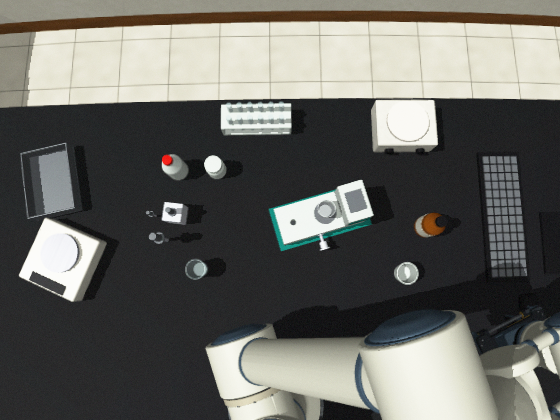

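View pics/scene0.png

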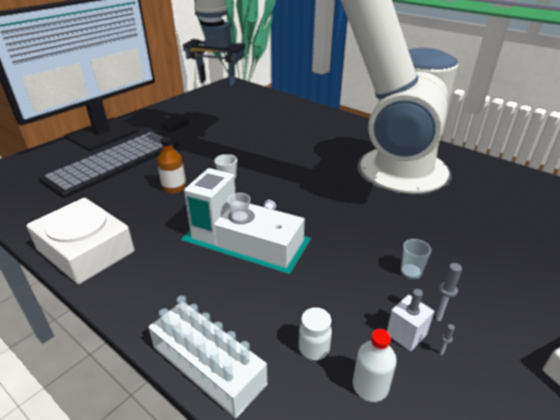

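The top view shows the unit at about (320,215) with its knob at (324,241), and the block at (174,213) holding a stylus. Two other styluses stand at (152,213) and (157,238). I'll enlarge these areas.

Run:
```python
import cv2,numpy as np
a=cv2.imread("pics/top0.png")
c1=cv2.resize(a[170:260,260:385],None,fx=6,fy=6,interpolation=cv2.INTER_CUBIC)
cv2.imwrite("pics/c1.png",c1)
b=cv2.imread("pics/scene0.png")
c2=cv2.resize(a[190:280,140:215],(375,450),interpolation=cv2.INTER_CUBIC)
c3=cv2.resize(b[255:365,370:475],(430,450),interpolation=cv2.INTER_CUBIC)
cv2.imwrite("pics/c2.png",np.hstack([c2,c3])[:,:800])
```

```text
(no output)
```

View pics/c1.png

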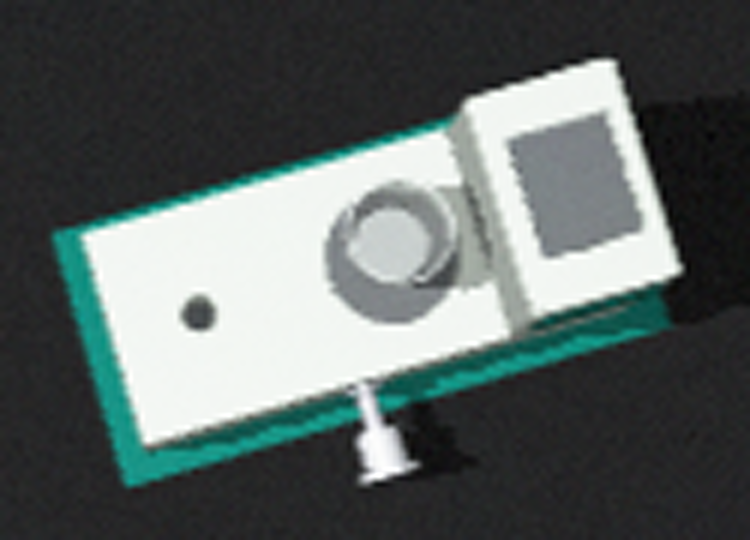

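View pics/c2.png

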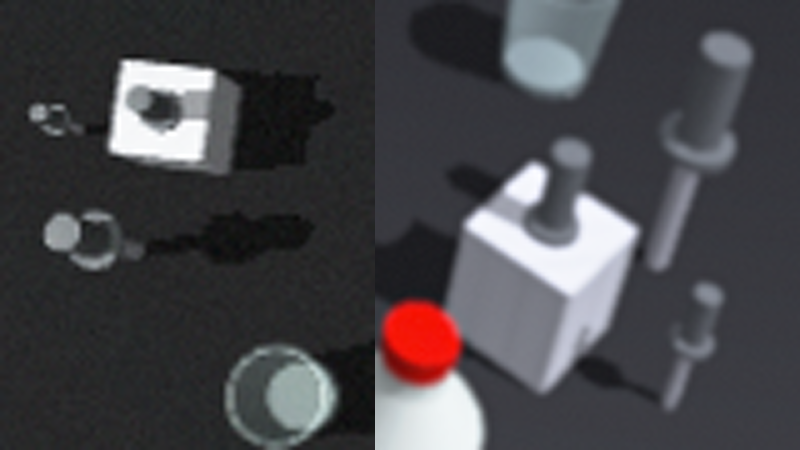

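The crops show the hole at c1 (199,313), deck corners at (80,235) and (145,447), and the knob disc centred near (389,477). The block's stylus top is at c2 (138,98). It is the middle-sized one, with one larger and one smaller standing free.

```bash
cat > h.py <<'E'
import numpy as np,cv2
from bench import ctrl
from scipy.optimize import least_squares
def cam(n,tool=None):
    p=ctrl.camera_params(n); K=np.array([[p['fx'],0,p['cx']],[0,p['fy'],p['cy']],[0,0,1]])
    T=tool@np.array(p['T_tool_cam']) if n=='wrist' else np.array(p['pose'])
    return K,np.array(p['D']),T
def toolT():
    T=np.eye(4);T[:3,:3]=ctrl.current_eef_rot();T[:3,3]=ctrl.current_tool_pos();return T
def proj(c,P):
    K,D,T=c; X=(np.atleast_2d(P)-T[:3,3])@T[:3,:3]*[1,-1,-1]
    return cv2.projectPoints(X.reshape(-1,1,3),np.zeros(3),np.zeros(3),K,D)[0].reshape(-1,2)
def ray(c,uv,z):
    K,D,T=c; x=cv2.undistortPoints(np.float64(uv).reshape(-1,1,2),K,D).reshape(-1,2)
    d=np.c_[x[:,0],-x[:,1],-np.ones(len(x))]@T[:3,:3].T
    return T[:3,3]+d*((z-T[2,3])/d[:,2])[:,None]
def place(p,L):
    x,y,a=p;L=np.array(L,float);c,s=np.cos(a),np.sin(a)
    return np.c_[x+c*L[:,0]-s*L[:,1],y+s*L[:,0]+c*L[:,1],L[:,2]]
def fit(c,L,uv,p0):
    r=least_squares(lambda p:(proj(c,place(p,L))-uv).ravel(),p0,loss='soft_l1');return r.x,r.fun.reshape(-1,2)
E
python3 - <<'E'
from h import *
np.set_printoptions(precision=4,suppress=True)
t=cam('top'); s=cam('scene')
pix=lambda q,o,k:np.array(o)+(np.array(q)+.5)/k-.5
L=[[.055,.095,.07],[-.055,.095,.07],[0,.05,.07],[.055,-.095,.15],[.055,-.17,.15],[-.055,-.17,.15],[-.055,-.095,.15],[-.049-.055,-.02,.045]]
q=pix([[80,235],[145,447],[199,313],[462,103],[605,60],[682,270],[525,330],[389,477]],(260,170),6)
p,r=fit(t,L,q,[.5,-.1,.25]);print('unit',p,np.degrees(p[2]),r)
print('mouth,grip',place(p,[[0,.05,.07],[-.09,-.02,.045]]))
print('hole ray',ray(t,q[2:3],.07))
L=[[.028,.028,.072],[.028,-.028,.072],[-.028,-.028,.072],[-.028,.028,.072],[0,0,.122]]
q=pix([[120,60],[215,70],[208,162],[110,152],[138,98]],(140,190),5)
p,r=fit(t,L,q,[.5,.2,0.1]);print('holder',p,np.degrees(p[2]),r)
print(ray(t,q[4:5],.122),ray(s,[[418.1,292.2]],.122))
# bystanders at bench
print('beaker',ray(t,pix([[278,395]],(140,190),5),.075),'big stylus',ray(t,pix([[62,232]],(140,190),5),.15))
print('small',ray(t,pix([[37,112]],(140,190),5),.08))
print('cup,amber,jar,wash',ray(t,[[406,273]],.06),ray(t,[[438,222]],.16),ray(t,[[213,163]],.085),ray(t,[[167,160]],.14))
print('deckbeaker',ray(t,pix([[400,230]],(260,170),6),.125))
E
```

```text
unit [ 0.5652 -0.1078  0.2724] 15.608083784306714 [[-0.0893  0.2408]
 [-0.6184  0.0664]
 [-0.3587  0.493 ]
 [-0.283  -0.5136]
 [ 0.9238 -0.6038]
 [ 0.0403  1.1449]
 [ 0.917  -1.3445]
 [-0.2343  0.3151]]
mouth,grip [[ 0.5518 -0.0596  0.07  ]
 [ 0.4839 -0.1513  0.045 ]]
hole ray [[ 0.5532 -0.0607  0.07  ]]
holder [ 0.5883  0.3024 -0.0973] -5.573698357095203 [[ 0.569   0.2337]
 [-0.2708 -0.2597]
 [-1.0509 -0.2966]
 [ 0.2871  0.1403]
 [ 0.22    0.1735]]
[[0.5888 0.3031 0.122 ]] [[0.5854 0.3058 0.122 ]]
beaker [[0.4176 0.2291 0.075 ]] big stylus [[0.5092 0.3363 0.15  ]]
small [[0.5874 0.3767 0.08  ]]
cup,amber,jar,wash [[ 0.395  -0.3975  0.06  ]] [[ 0.5363 -0.467   0.16  ]] [[0.7336 0.1779 0.085 ]] [[0.7306 0.3027 0.14  ]]
deckbeaker [[ 0.5857 -0.1567  0.125 ]]
```

```bash
cat >> h.py <<'E'
U=np.array([.5652,-.1078,.2724])
def vpose(o=.0125,tip=.012,th=20,back=0,out=0,flip=1,U=U):
    c,s=np.cos(U[2]),np.sin(U[2]);ux=np.array([c,s,0]);uy=np.array([-s,c,0]);t=np.radians(th)
    z=ux*np.sin(t)-np.array([0,0,1])*np.cos(t);y=flip*uy;R=np.c_[np.cross(y,z),y,z]
    return place(U,[[-.09+o,-.02,.045]])[0]+z*(tip-back)-ux*out,R
E
python3 - <<'E'
from h import *
np.set_printoptions(precision=3,suppress=True)
print(ctrl.current_eef_rot())
for f in (1,-1):
    print(f,[ctrl.ik(*vpose(flip=f,back=b)) for b in (0,.12)])
f=min((1,-1),key=lambda f:abs((ctrl.ik(*vpose(flip=f)) or [0]*5+[999])[5]));print(f)
p=np.array(ctrl.current_tool_pos());ctrl.move_l(p+[0,0,.08],vel=.2)
ctrl.goto(*vpose(flip=f,back=.12))
T=toolT();im=ctrl.read_camera('wrist');cv2.imwrite('pics/w1.png',im);np.save('w1.npy',T)
print(ctrl.current_t(),T)
c=cam('wrist',T);print(proj(c,place(U,[[-.09,-.02,.045],[-.104,-.02,.045],[0,.05,.07],[-.055,.095,.07],[-.055,-.095,.07]])))
E
```

```text
[[ 0.92   0.392 -0.   ]
 [ 0.392 -0.92   0.001]
 [ 0.    -0.001 -1.   ]]
1 [None, array([ -37.654,   18.003,  114.406,   26.248,   38.297, -162.695])]
-1 [array([-33.13 ,  33.146, 116.429,  42.419,  22.404,   2.845]), array([-37.654,  18.003, 114.406,  26.248,  38.297,  17.305])]Traceback (most recent call last):
  File "<stdin>", line 6, in <module>
  File "<stdin>", line 6, in <lambda>
ValueError: The truth value of an array with more than one element is ambiguous. Use a.any() or a.all()
```

Run:
```python
from h import *
np.set_printoptions(precision=3,suppress=True)
f=-1
print([ctrl.ik(*vpose(flip=f,out=b)) for b in (.03,.035)])
p=np.array(ctrl.current_tool_pos());ctrl.move_l(p+[0,0,.08],vel=.2)
ctrl.goto(*vpose(flip=f,back=.12))
T=toolT();im=ctrl.read_camera('wrist');cv2.imwrite('pics/w1.png',im);np.save('w1.npy',T)
print(ctrl.current_t(),T)
c=cam('wrist',T);print(proj(c,place(U,[[-.09,-.02,.045],[-.104,-.02,.045],[0,.05,.07],[-.055,.095,.07],[-.055,-.095,.07]])))
```

```text
[array([-36.374,  32.502, 119.535,  46.627,  21.758,  -4.751]), array([-36.948,  32.407, 120.039,  47.328,  21.674,  -6.052])]
2.525 [[ 0.905  0.269  0.33   0.461]
 [ 0.253 -0.963  0.091 -0.159]
 [ 0.342  0.001 -0.94   0.147]
 [ 0.     0.     0.     1.   ]]
[[277.288 222.368]
 [277.293 236.733]
 [201.322 123.537]
 [150.384 182.373]
 [359.962 182.154]]
```

View pics/w1.png

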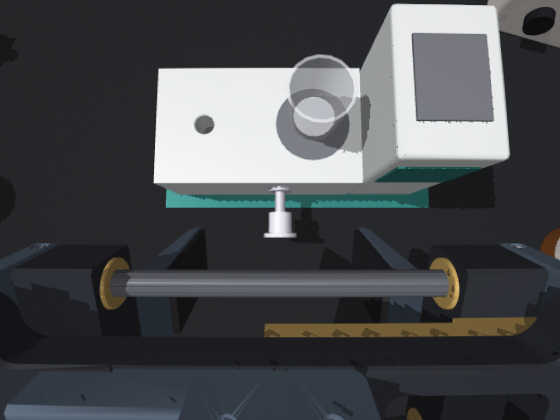

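The wrist view shows the hole at (204.5,124.5), the deck's front-left corner at (155,183), its tower corner at (363,183), the stem at x≈279.5 and the disc front at y≈236. These are about 3 px right of the prediction, so I'll refit and then grip.

Run:
```python
from h import *
np.set_printoptions(precision=4,suppress=True)
c=cam('wrist',np.load('w1.npy'))
L=[[-.104,-.02,.045],[0,.05,.07],[-.055,.095,.07],[-.055,-.095,.07],[.055,.095,.07]]
uv=np.array([[280,235.5],[204.5,124.5],[155,183],[362,183],[159,69]])
p,r=fit(c,L,uv,U);print(p,r)
U2=(p+U)/2; print(U2)
open('h.py','a').write(f"U=np.array({p.tolist()})\n")
V=lambda **k:vpose(flip=-1,U=p,**k)
pos,R=V();ctrl.goto(*V(back=.1));ctrl.move_l(pos,vel=.08,contact_N=8)
print(ctrl.current_tool_pos()-pos)
ctrl.command_gripper(0.0)
print(ctrl.current_grip_width()*91,ctrl.current_grasp_force(),ctrl.current_contact_force(),ctrl.current_t())
T=toolT();cv2.imwrite('pics/w2.png',ctrl.read_camera('wrist'));np.save('w2.npy',T)
```

```text
[ 0.5654 -0.1108  0.2726] [[ 0.3809  1.8702]
 [ 0.0284 -0.3124]
 [-1.3676  0.0646]
 [ 1.2753 -0.1837]
 [-0.393  -0.6564]]
[ 0.5653 -0.1093  0.2725]
[ 0.     -0.0001  0.0003]
20.92583863598194 30.012770493485732 [-0.2407  6.7867  2.2559] 5.25
```

View pics/w2.png

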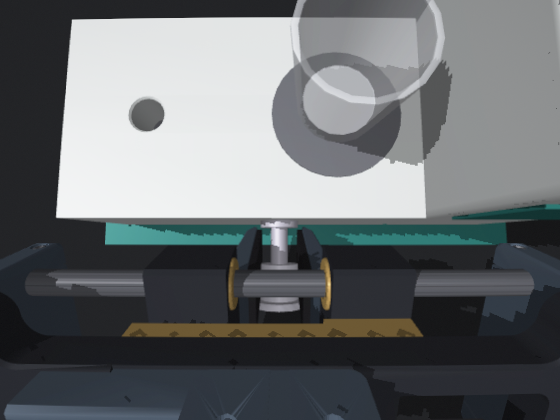

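The grip is good: the pads sit on the grip behind the disc. Now I'll pull.

Run:
```python
from h import *
np.set_printoptions(precision=4,suppress=True)
ux=np.array([np.cos(U[2]),np.sin(U[2]),0])
p0=np.array(ctrl.current_tool_pos());np.save('p0.npy',p0)
print(ctrl.move_l(p0-ux*.034,vel=.04,contact_N=28))
print('pulled',(p0-ctrl.current_tool_pos())@ux,ctrl.current_contact_force(),ctrl.current_grip_width()*91)
ctrl.sleep(.4)
cv2.imwrite('pics/w3.png',ctrl.read_camera('wrist'))
print(ctrl.current_contact_force(),ctrl.current_t())
```

```text
True
pulled 0.030392035020153193 [ 8.1919  5.092  -5.5204] 21.172403919971273
[ 6.2871  5.0338 -2.4903] 6.5083
```

View pics/w3.png

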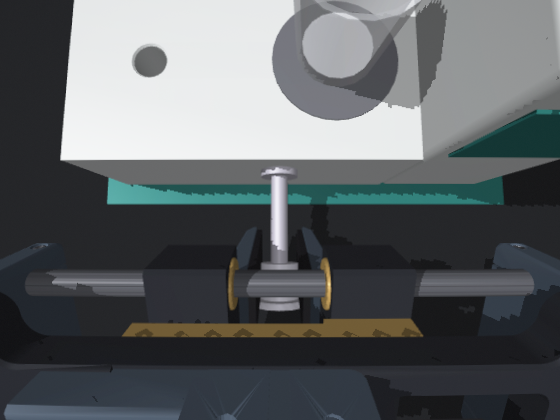

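The stem is now fully out (30.4 mm, against the stop, no slip). Now I'll push it home.

Run:
```python
from h import *
np.set_printoptions(precision=4,suppress=True)
ux=np.array([np.cos(U[2]),np.sin(U[2]),0])
p0=np.load('p0.npy')
print(ctrl.move_l(p0+ux*.002,vel=.04,contact_N=30))
print('pos',(p0-ctrl.current_tool_pos())@ux,ctrl.current_contact_force())
ctrl.sleep(.2)
ctrl.command_gripper(.75);ctrl.sleep(.2)
pos,R=vpose(flip=-1,U=U,back=.1)
cv2.imwrite('pics/w4.png',ctrl.read_camera('wrist'))
ctrl.move_l(pos,vel=.15)
T=toolT();np.save('w5.npy',T);cv2.imwrite('pics/w5.png',ctrl.read_camera('wrist'))
print(proj(cam('wrist',T),place(U,[[-.104,-.02,.045],[-.074,-.02,.045],[0,.05,.07]])))
print(ctrl.current_t())
```

```text
True
pos 2.2460566025400973e-05 [-6.7902 -4.4398 11.4858]
[[278.7709 243.833 ]
 [278.7697 210.8381]
 [196.8404 122.0237]]
9.4417
```

View pics/w5.png

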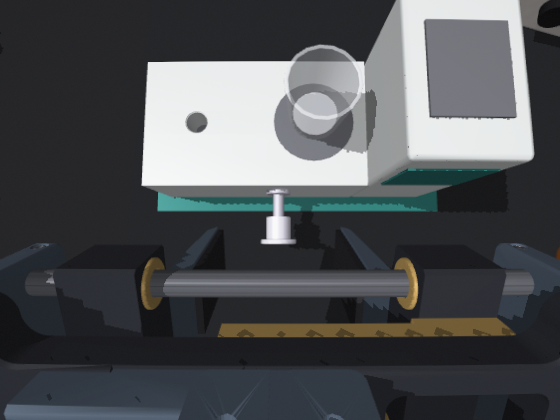

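The knob is home: the disc front is at y≈242 against 243.8 predicted, and the hole at (196.5,122) matches the fit. Next is the stylus; I'll hover above it and check.

```bash
cat >> h.py <<'E'
def down(a):
    a=np.radians(a);x=np.array([np.cos(a),np.sin(a),0]);z=np.array([0,0,-1.]);return np.c_[x,np.cross(z,x),z]
E
python3 - <<'E'
from h import *
np.set_printoptions(precision=4,suppress=True)
p=np.array(ctrl.current_tool_pos());p[2]=.24;ctrl.move_l(p,vel=.2)
print([ctrl.ik([.588,.303,z],down(-15)) for z in(.22,.081)])
ctrl.goto([.587,.3035,.20],down(-15));ctrl.command_gripper(.45)
T=toolT();np.save('w6.npy',T);cv2.imwrite('pics/w6.png',ctrl.read_camera('wrist'))
S=[.5875,.3035,-.0973]
print(proj(cam('wrist',T),place(S,[[0,0,.122],[0,0,.077],[.028,.028,.072],[.028,-.028,.072],[-.028,-.028,.072],[-.028,.028,.072]])))
print(ctrl.current_t())
E
```

```text
[array([ 22.0929,  31.0054,  71.0307,  -0.    ,  77.9639, 127.0929]), array([ 22.0929,  39.0915,  79.2269,  -0.    ,  61.6816, 127.0929])]
[[277.8342 217.9062]
 [277.9904 205.8518]
 [246.5951 182.9097]
 [300.5791 173.9451]
 [308.233  225.7211]
 [256.6098 233.9007]]
12.5583
```

View pics/w6.png

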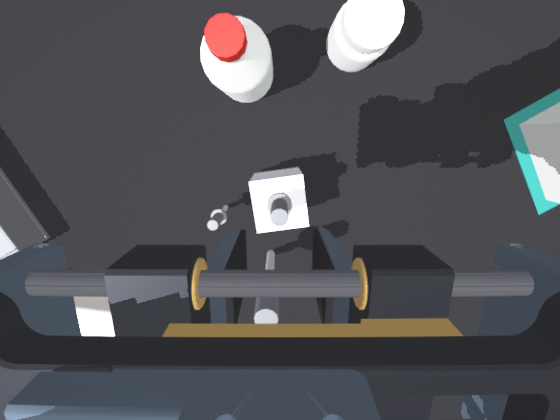

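The stylus top is at (279.5,216) and the block corners are (249,181), (303,174), (308.5,226) and (256,231.5), about 1.5 mm off the estimate. I'll correct for that, grasp and lift.

Run:
```python
from h import *
np.set_printoptions(precision=4,suppress=True)
c=cam('wrist',np.load('w6.npy'))
L=[[0,0,.122],[.028,.028,.072],[.028,-.028,.072],[-.028,-.028,.072],[-.028,.028,.072]]
p,r=fit(c,L,np.array([[279.5,216],[249,181],[303,174],[308.5,226],[256,231.5]]),[.5875,.3035,-.0973]);print(p,r)
g=p[:2]
print(ctrl.move_l([*g,.16],vel=.1), ctrl.move_l([*g,.081],vel=.06,contact_N=6),ctrl.current_tool_pos())
ctrl.command_gripper(0.)
print(ctrl.current_grip_width()*91,ctrl.current_grasp_force(),ctrl.current_contact_force())
f0=np.array(ctrl.current_contact_force())
print(ctrl.move_l([*g,.17],vel=.06,contact_N=15),ctrl.current_tool_pos(),ctrl.current_contact_force(),ctrl.current_grip_width()*91)
print(ctrl.move_l([*g,.25],vel=.15))
mouth=place(U,[[0,.05,.07]])[0];print(mouth)
for a in (-15,15,-40,-165,165):print(a,ctrl.ik([*mouth[:2],.11],down(a)))
cv2.imwrite('pics/s7.png',np.vstack([ctrl.read_camera('scene')[:, :],]))
print(ctrl.current_t())
```

```text
[ 0.5884  0.302  -0.1436] [[-0.243   0.5538]
 [-0.1819 -0.7097]
 [ 0.2512 -0.19  ]
 [-0.1279 -0.0752]
 [ 0.3687  0.3363]]
False False [0.5886 0.3021 0.0814]
16.680704708888904 30.00023514032364 [-0.2611 -0.5496  1.6631]
False [0.5882 0.3019 0.1696] [-0.0734 -0.3025 -0.9183] 16.1931127317367
False
[ 0.5519 -0.0627  0.07  ]
-15 [-12.6391  29.9204  93.7405  -0.      56.3391  92.3609]
15 [-12.6391  29.9204  93.7405  -0.      56.3391  62.3609]
-40 [-12.6391  29.9204  93.7405  -0.      56.3391 117.3609]
-165 [ -12.6391   29.9204   93.7405   -0.       56.3391 -117.6391]
165 [-12.6391  29.9204  93.7405  -0.      56.3391 -87.6391]
17.4417
```

Run:
```python
from h import *
np.set_printoptions(precision=4,suppress=True)
m=place(U,[[0,.05,.07]])[0]
ctrl.goto([*m[:2],.25],down(15.6));ctrl.move_l([*m[:2],.155],vel=.12)
T=toolT();c=cam('wrist',T)
w=ctrl.read_camera('wrist');s=ctrl.read_camera('scene');t=ctrl.read_camera('top')
x=T[:3,3]; tip=x-[0,0,.0744]
pw=proj(c,[tip,m])
for n,C in(('scene',cam('scene')),('top',cam('top'))):print(n,proj(C,[tip,m,tip+[0,0,.065]]))
print(pw,ctrl.current_t(),x-m)
R=cv2.resize
uv=proj(cam('scene'),[m])[0].astype(int)
a=R(s[uv[1]-45:uv[1]+30,uv[0]-40:uv[0]+35],(400,400),interpolation=cv2.INTER_CUBIC)
print('crop0',uv-[40,45])
u=pw[1].astype(int);print('wc0',u-[60,60])
b=R(w[u[1]-60:u[1]+60,u[0]-60:u[0]+60],(400,400),interpolation=cv2.INTER_CUBIC)
cv2.imwrite('pics/h8.png',np.hstack([a,b]))
```

```text
scene [[276.4477 222.6943]
 [276.5732 226.2828]
 [276.406  200.3231]]
top [[293.4693 221.5952]
 [293.4156 222.1738]
 [293.8675 218.9905]]
[[278.3697 219.1722]
 [278.2771 216.2097]] 19.9083 [0.0005 0.     0.0856]
crop0 [236 181]
wc0 [218 156]
```

View pics/h8.png

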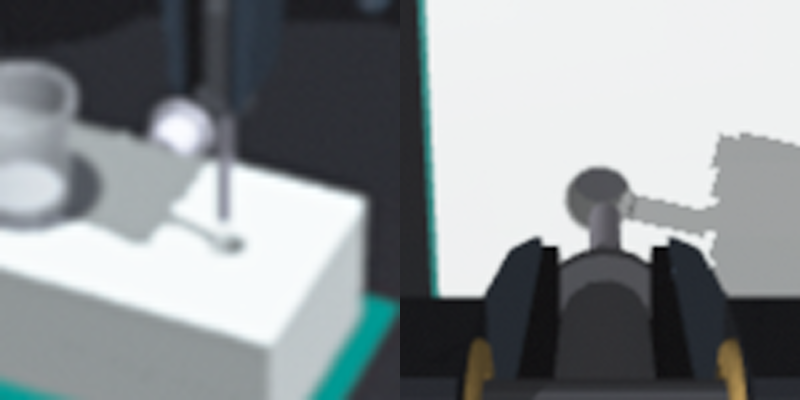

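The tip sits about 2 mm toward the tower side of the hole's centre (wrist crop: hole at (598,198), tip at (605,208)). I'll shift by that much and go in.

Run:
```python
from h import *
np.set_printoptions(precision=4,suppress=True)
m=place(U,[[0,.05,.07]])[0]; y=down(15.6)[:,1]; g=m[:2]-y[:2]*.0019
ctrl.move_l([*g,.155],vel=.05)
f0=np.array(ctrl.current_contact_force())
print(ctrl.move_l([*g,.122],vel=.04,contact_N=4),ctrl.current_tool_pos(),ctrl.current_contact_force()-f0)
if ctrl.current_tool_pos()[2]<.126:
    print(ctrl.move_l([*g,.107],vel=.015,contact_N=10))
    for i in range(3):
        ctrl.sleep(.4);print(ctrl.current_tool_pos(),ctrl.current_contact_force()-f0,ctrl.current_grasp_force(),ctrl.current_grip_width()*91)
print(ctrl.current_t())
cv2.imwrite('pics/s9.png',ctrl.read_camera('scene'))
```

```text
False [ 0.5516 -0.0609  0.1222] [ 0.8164 -0.5704 -0.355 ]
True
[ 0.5518 -0.0609  0.1138] [-0.0928 -0.4473 11.662 ] 30.003451108932495 16.61606571911675
[ 0.5518 -0.0609  0.1138] [ 0.2858  0.1896 10.8922] 30.003460943698883 15.888821610679718
[ 0.5518 -0.0609  0.1138] [ 0.4784  0.0884 10.6902] 30.003477931022644 16.522377866174544
22.9667
```

```bash
python3 -c "
from bench import ctrl
print(ctrl.sign_off())"
```

```text
the job is handed in; nothing more can be done
None
```

I pulled the valve out to its stop and pushed it home, then handed the job in at about 23 s with the gripped stylus holding the reset button down at about 11 N. The sign-off gave no verdict, and I did not check the beakers and bottles in a last picture.

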